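# Set a flat bar in the filing fixture

## Task

Set the flat aluminium bar in the filing fixture: with a fingertip, push it lengthwise by its free end until its other end is home against the end stop. Then push the clamp lever round firmly until it will go no further, so that its cam holds the bar tight along the fence, and move clear. Do not lift the bar, and leave the file, the oil bottle and the square alone.

Things in the scene. Friction and masses are not known exactly. Their poses are not given: they have to be found in the camera images.
- fixture: Grey plate 16 mm thick bolted to the bench; the bar lies on it. Origin on its underside at bench height, z up; it spans x -90..90, y -84..105 mm. Along its far side a dark steel fence 22 mm high, face (to -x) at x = 35 mm; on the left the end stop, a like block, face (to -y) at y = 60, x = -17..35 mm; on the near side the clamp lever with its cam.
- bar: Loose aluminium bar, 30 mm (x) by 150 mm (y) by 16 mm thick, 0.5 kg, two holes, lying flat on the plate along its y. Origin under its centre. It starts 15 to 45 mm short of the end stop, 2 to 5 mm off the fence, turned up to 0.03 rad. Its free end (-y) juts out over the plate's right-hand edge, open space behind and below; sliding it takes 2 to 9 N.
- bar_free_end (a point): Middle of the bar's free (-y) end face, half-way up: the place to push, towards the fixture's +y. When the bar is home this point is at x = 20, y = -90, z = 24 mm in the fixture frame.
- bar_mid (a point): Centre of the bar, half-way up.
- bar_home (a point): Fixed to the fixture: where bar_mid is when the bar is home, against both the end stop and the fence.
- cam_lever (a joint): Clamp lever angle, rad, growing anticlockwise from above; 0 = open. The lever points from the pivot at 2.18 + this angle from the fixture's +x (open: near left; clamped: near right; push its arm from left to right along the near side). Starts at 0 to 0.4; swings freely to 1.3 to 1.6, shoves the bar on to the fence, goes hard near 1.7 (a 15 to 20 N push makes it tight) and stays where left.
- lever_pivot (a point): Point on the vertical axis of the clamp lever, level with lever_push: in the fixture frame x = -16, y = -10, z = 57 mm. Under the lever's hub (r 13 mm) and turning with it is the cam, a round steel eccentric 36 mm across, its centre 6 mm off the axis, 17 to 33 mm above the bench; it presses the bar's near long side towards the fence.
- lever_push (a point): Point on the axis of the lever's arm, 95 mm from the pivot axis, 57 mm above the bench: push sideways here. The arm is a 10 mm steel rod rising gently from the hub to a black ball knob 29 mm across, centred 130 mm from the axis and 63 mm above the bench (top 78 mm). Open space below it, down to the plate or the bench.
- flat_file: Bystander: flat file with a wooden handle, about 290 mm long along x, 24 mm wide, 28 mm high, lying beyond the fence.
- oil_bottle: Bystander: white plastic bottle, 48 mm across, 120 mm high, standing to the left of the fixture.
- square: Bystander: steel engineer's square lying near the right front corner of the fixture, 16 mm high; stock 75 mm, blade 100 mm.
There are look-alikes about, which are no part of the job. Leave any green or purple look-alike of the bar alone.

How it is judged:
On the way, in this order (a step that is already met when the one before it is completed fails the run):
1. the bar is pushed home against the end stop (within 3 mm) while the clamp lever is still open (y of bar_free_end in the frame of fixture above -0.093 m and value of joint cam_lever below 1.2 rad), for 0.2 s.
2. the clamp lever is pushed round until the cam presses the bar with more than 20 N (contact force between cam_lever and bar above 20 N), for 0.2 s.
At the end, for the whole second after the job is handed in: The bar lies flat on the plate, its end within 2 mm of the end stop and its far side within 2 mm of the fence and parallel to it within 0.02 rad; the cam presses it with more than 20 N; lever and bar are at rest (contact force between cam_lever and bar above 20 N and y of bar_mid in the frame of bar_home above -0.002 m and x of bar_mid in the frame of bar_home above -0.002 m and angle between the y axis of bar and the y axis of fixture, either way round below 0.02 rad and z of bar_mid in the frame of bar_home below 0.002 m and velocity of joint cam_lever between -0.05 and 0.05 rad/s and linear speed of bar below 0.01 m/s); the robot touches nothing.
It fails at once if the bar is lifted more than 6 mm or tipped more than 0.12 rad (z of bar_mid in the frame of bar_home above 0.006 m or angle between bar's own z axis and vertical above 0.12 rad).
It fails at once if the file, the oil bottle or the square is moved more than 15 mm (distance of any of flat_file, oil_bottle, square from where it was at the start of the episode above 0.015 m).
It also fails if it takes over 51 s, if anything falls off the work surface, if the arm or the gripper's body presses on something with over 40 N, if the wrist force passes 120 N, or if a joint passes its speed limit or range.

## Robot

A 7-joint arm with a two-finger parallel gripper is mounted at the origin on the work surface. World frame = base frame: x ahead of the robot, y to its left, z up, the work surface at z = 0. Lengths are in m, angles in rad, forces in N, time in s.
With the tool pointing down it reaches from about 0.425 to 0.925 m from the base axis. Payload 6.8 kg.
Tool frame: the origin (TCP) lies between the finger pads; the fingertips stand finger_overhang ahead of it and the grasp point (between the pads) lies 6 mm ahead of it (finger_overhang is the distance from the TCP to the fingertips, in m); z points along the fingers, y is the line along which they close (so a half turn about z gives the same grasp; the last joint's range is limited). The gripper opens to 85 mm and grips with 20 to 120 N. Pads are 22 mm wide; open, the fingers measure 114 mm over their backs; the gripper's body (76 mm by 85 mm) begins 54 mm behind the grasp point. The pads swing forward as they close: fully open they stand 13 mm farther back than shut.
Start: joints at [-1.294, 0.477, 0.022, 1.555, -0.011, 1.109, -0.083], TCP at [0.253, 0.626, 0.256] pointing down, gripper open.
Joint ranges: [-2.96, 2.96], [-0.34, 2.1], [-1.41, 1.46], [0.24, 2.44], [-1.37, 4.51], [0.17, 1.92], [-2.96, 2.96]. Speed limits (rad/s): [2.39, 2.39, 3.14, 3.14, 3.14, 3.14, 3.14].

## Interface

Orientations are given as a unit quaternion [w, x, y, z].
In Python, from station import * gives the robot as it stands.
- The arm moves only by the tool drive_tool, never from a script. Its argument "increments" is a list of rows, each an object of numbers: "claw": the finger opening in m, from 0 to 0.0854; "dx", "dy", "dz": the shift along the tool's x, y, z in m; "wx", "wy", "wz": the turn, a rotation vector about the tool's x, y, z in degrees. A call has 1 to 20 rows; each row shifts and turns the commanded pose from where the row before left it, along the tool's axes as they then stand; what a row does not reach is not made up. A row lasts 1/8 s, in which the tool goes at most 62.5 mm and 10.7 degrees, less where a joint would pass 70% of its speed; a pose out of reach is approached as far as the arm can. A call with a gripper value outside its range is refused whole. The fingers move at their own pace and stop on an object; "newtons" is the grip in N (left out, the last holds). Time passes only in rows, so rows that do not move let the fingers close. It gives the time, the measured TCP pose, the force, the opening and the grip force at its end, in the units of the state.
- get_obs(): the state, without advancing time (a new reading comes with each control period).
- read_camera(name): name is "scene" or "side" or "wrist"; returns (picture, depth): 480x640x3 uint8, red, green, blue; 480x640 float32, m along the optical axis (not along the pixel's ray), 0 where there is no reading.
- calibration(name): a dict with "intrinsics" (3x3 intrinsics, pixels), "R" (3x3) and "t" (3): a world point X has camera coordinates R X + t; the wrist camera has in their place "mount" (4x4, takes a point from camera to tool coordinates, whose origin is the TCP and whose axes are the flange's). Camera axes: x right, y down, z forward; pixel columns grow to the right and rows downward; lengths in m; the calibration is good to about 2 mm. A picture is of the moment at which its call begins: read the wrist's pose just before it. calibration takes no time and is no camera call.
- hand_in(): hands the job in; it is judged then, once.
The state is a dict: "t": time; "q": joint angles; "joint_vel": joint speeds; "joint_torque": joint torques, N m; "eef_pos": TCP position; "tool_rot": TCP orientation; "contact_force": force on the tool from outside, world axes, zero at the start; "torque": the same for the moment, N m; "gripper_width": opening from 0.0 (shut) to 1.0 (fully open); "grasp_force": force on a finger pad.
Only numpy, scipy, OpenCV 4.12 (cv2) and the standard library are available. Lean on these libraries where they do the work, as an engineer would, in place of code of your own. Each camera call takes 0.05 s, during which the arm holds its last target. There are 200 camera calls.

## Working session

There is one attempt and no reset: what is moved stays moved. The work goes in short steps, Python scripts to look and compute and a tool call to move; the robot and the scene stay as the last step left them, time stands still between calls to the robot, and variables do not carry over. Pictures are saved under pics/ and viewed, at most 10 in all, crops included, and the job is handed in when it is done.

Besides the shell and the picture viewer there is one more tool, called after "Call:" as name(argument=value, ...), one argument or row to a line, values as JSON. drive_tool: Moves the arm, as the interface text tells. Its arguments: {"type":"object","properties":{"increments":{"type":"array","items":{"type":"object","properties":{"claw":{"type":"number"},"dx":{"type":"number"},"dy":{"type":"number"},"dz":{"type":"number"},"wx":{"type":"number"},"wy":{"type":"number"},"wz":{"type":"number"}}}},"newtons":{"type":"number"}},"required":["increments"]}

```bash
mkdir -p pics
python3 - <<'E'
from station import *
import cv2,numpy as np
o=get_obs();print({k:np.round(v,3).tolist() for k,v in o.items()})
for n in("scene","side"):
    p,d=read_camera(n);cv2.imwrite(f"pics/{n}0.png",p[:,:,::-1]);np.save(f"pics/{n}0.npy",d)
    c=calibration(n);print(n,np.round(c["intrinsics"],1).tolist(),np.round(-c["R"].T@c["t"],3))
print(np.round(calibration("wrist")["mount"],3))
E
ls
```

```text
{'t': 0.0, 'q': [-1.294, 0.478, 0.022, 1.556, -0.011, 1.109, -0.083], 'joint_vel': [-0.001, 0.001, -0.0, -0.001, -0.001, 0.001, 0.001], 'joint_torque': [0.0, -59.646, 1.608, -28.12, 0.012, 0.009, 0.0], 'eef_pos': [0.253, 0.625, 0.255], 'tool_rot': [-0.0, 0.191, 0.982, -0.001], 'contact_force': [-0.298, -0.728, -0.021], 'torque': [0.033, 0.018, -0.021], 'grasp_force': 0.0, 'gripper_width': 1.0}
scene [[463.8, 0.0, 318.5], [0.0, 463.8, 235.4], [0.0, 0.0, 1.0]] [ 0.847 -0.448  0.75 ]
side [[440.1, 0.0, 320.1], [0.0, 440.1, 242.2], [0.0, 0.0, 1.0]] [ 0.485 -0.544  0.553]
[[-0.    -0.95  -0.311  0.081]
 [ 1.    -0.     0.    -0.   ]
 [-0.    -0.311  0.95  -0.118]
 [ 0.     0.     0.     1.   ]]
pics
```

View pics/scene0.png

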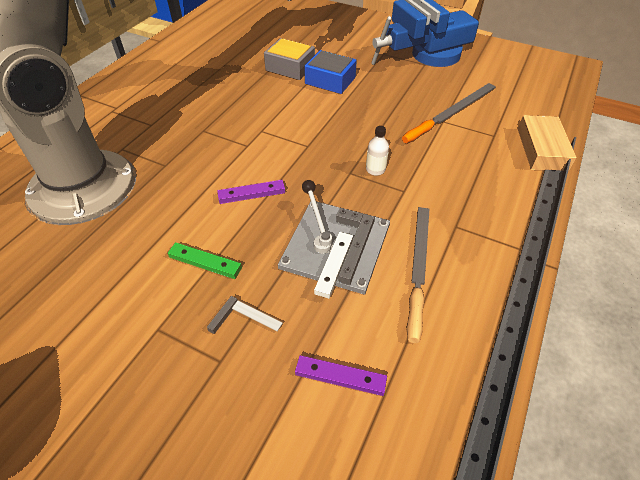

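View pics/side0.png

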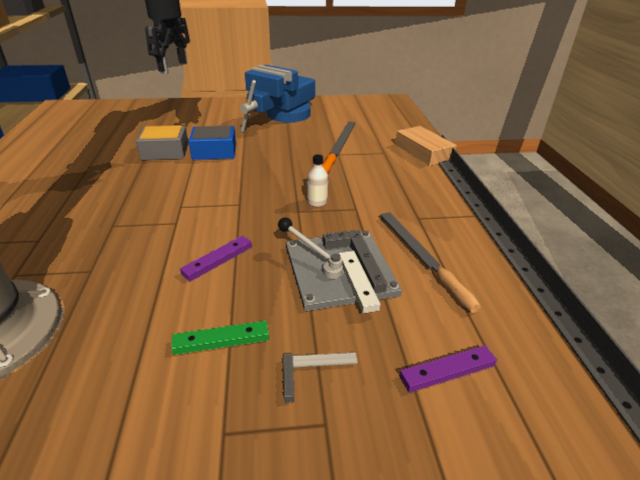

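The scene view shows the fixture around (335,250), with the white bar's free end at (325,292) and the knob at (308,187). In the side view the knob is at (285,225) and the free end at (372,305). Next I measure these from depth.

```bash
cat > h.py <<'E'
import numpy as np,cv2
from station import *
def world(n,d):
    c=calibration(n);K=c["intrinsics"];v,u=np.mgrid[:480,:640]
    P=np.stack([(u-K[0][2])/K[0][0]*d,(v-K[1][2])/K[1][1]*d,d],-1)
    return (P-np.array(c["t"]))@np.array(c["R"])
E
python3 - <<'E'
from h import *
for n,box in(("scene",(265,170,400,310)),("side",(270,205,410,325))):
    d=np.load(f"pics/{n}0.npy");im=cv2.imread(f"pics/{n}0.png").astype(int);W=world(n,d)
    m=np.zeros((480,640),bool);m[box[1]:box[3],box[0]:box[2]]=1;m&=d>0
    sat=im.max(2)-im.min(2);grey=(sat<30)&m;z=W[...,2]
    print(n,"table z",np.median(z[m&(sat>60)]),"hist",np.histogram(z[grey],np.arange(0,.09,.004))[0])
    pl=grey&(z>.008)&(z<.024)
    bar=grey&(im.min(2)>150)&(z>.024)&(z<.04)
    for nm,k in(("plate",pl),("bar",bar)):
        k=cv2.morphologyEx(k.astype(np.uint8),cv2.MORPH_OPEN,np.ones((2,2)))>0
        p=W[k][:,:2].astype(np.float32);r=cv2.minAreaRect(p)
        print(nm,len(p),np.round(r[0],4),np.round(r[1],4),round(r[2],2),np.round(cv2.boxPoints(r),3).tolist(),"z",np.median(W[k][:,2]))
    kn=m&(im.max(2)<60)&(z>.05);print("knob",kn.sum(),W[kn].mean(0),W[kn].min(0),W[kn].max(0))
E
```

```text
scene table z 0.0012361864365209017 hist [   7   82   98  754 2865  247  144  272  914  740  362   70   74   86
   37   37   39   29   38   35    1    0]
plate 3880 [ 0.6683 -0.1335] [0.1982 0.6956] 13.78 [[0.48899999260902405, 0.1809999942779541], [0.6549999713897705, -0.4950000047683716], [0.847000002861023, -0.4480000138282776], [0.6819999814033508, 0.2280000001192093]] z 0.01720052722713743
bar 1014 [ 0.705  -0.1687] [0.0746 0.622 ] 20.2 [[0.5630000233650208, 0.10999999940395355], [0.7770000100135803, -0.4729999899864197], [0.847000002861023, -0.4480000138282776], [0.6330000162124634, 0.13600000739097595]] z 0.03304855369600364
knob 51 [0.50794274 0.17486468 0.07140692] [0.49462623 0.16347125 0.06179365] [0.52044449 0.18669102 0.07930312]
side table z 0.0007987391740896546 hist [  68  155  181 1067 2488  224  181  176  196  805  165   35   43   62
   12   14   22   30   39   31    1    0]
plate 3921 [ 0.5286 -0.1005] [0.8567 0.2441] 68.54 [[0.257999986410141, -0.45500001311302185], [0.48500001430511475, -0.5440000295639038], [0.7990000247955322, 0.2540000081062317], [0.5720000267028809, 0.34299999475479126]] z 0.01662682937989977
bar 0 [0. 0.] [0. 0.] 0.0 [[0.0, 0.0], [0.0, 0.0], [0.0, 0.0], [0.0, 0.0]] z nan
knob 138 [0.50408168 0.1690559  0.07082106] [0.49135753 0.07818471 0.05087922] [0.58597996 0.18306627 0.08021115]
  return _methods._mean(a, axis=axis, dtype=dtype,
  ret = ret.dtype.type(ret / rcount)
```

Run:
```python
from h import *
for n,box in(("scene",(265,170,400,310)),("side",(270,205,410,325))):
    d=np.load(f"pics/{n}0.npy");im=cv2.imread(f"pics/{n}0.png").astype(int);W=world(n,d)
    m=np.zeros((480,640),bool);m[box[1]:box[3],box[0]:box[2]]=1;m&=d>.1
    sat=im.max(2)-im.min(2);z=W[...,2]
    pl=m&(sat<35)&(z>.011)&(z<.022);bar=m&(im.min(2)>140)&(z>.027)&(z<.038)
    for nm,k in(("plate",pl),("bar",bar)):
        k=cv2.morphologyEx(k.astype(np.uint8),cv2.MORPH_OPEN,np.ones((3,3)))
        N,L,S,_=cv2.connectedComponentsWithStats(k)
        k=L==1+S[1:,4].argmax() if nm=="bar" else k>0
        p=W[k&m][:,:2].astype(np.float32);r=cv2.minAreaRect(p)
        print(n,nm,len(p),np.round(r[0],4),np.round(r[1],4),round(r[2],2),np.round(cv2.boxPoints(r),3).tolist(),"z",np.median(W[k][:,2]))
    print(im[295,370],im[290,325])
```

```text
scene plate 3731 [0.607  0.1047] [0.1805 0.1914] 7.02 [[0.5059999823570251, 0.1889999955892563], [0.5289999842643738, -0.0010000000474974513], [0.7080000042915344, 0.020999999716877937], [0.6850000023841858, 0.210999995470047]] z 0.01722249439560859
scene bar 940 [0.6307 0.0477] [0.0304 0.1518] 7.42 [[0.6060000061988831, 0.12099999934434891], [0.625, -0.029999999329447746], [0.656000018119812, -0.026000000536441803], [0.6359999775886536, 0.125]] z 0.03320269769472467
[ 82 159 230] [240 249 250]
side plate 3634 [0.6437 0.1389] [0.2632 0.2532] 7.27 [[0.4970000088214874, 0.24799999594688416], [0.5289999842643738, -0.003000000026077032], [0.7900000214576721, 0.029999999329447746], [0.7580000162124634, 0.2809999883174896]] z 0.016639847634602356
side bar 887 [0.6302 0.046 ] [0.0299 0.1521] 7.49 [[0.6060000061988831, 0.11900000274181366], [0.625, -0.03099999949336052], [0.6549999713897705, -0.027000000700354576], [0.6349999904632568, 0.12300000339746475]] z 0.032701686796210085
[190 219 231] [112 124 128]
```

Run:
```python
import station
print([k for k in dir(station) if k[0]!='_'], getattr(station,'finger_overhang',None))
from h import *
y=np.radians(7.0);R=np.array([[np.cos(y),-np.sin(y)],[np.sin(y),np.cos(y)]]);O=np.array([.607,.1047])-R@[0,.0105]
print(O,"bar local",R.T@(np.array([.6305,.047])-O),"knob",R.T@(np.array([.508,.175])-O))
print("free end",O+R@[.0163,-.1246],"pre",O+R@[.0163,-.165],"home",O+R@[.02,-.09])
```

```text
['PlanningError', 'calibration', 'finger_overhang', 'get_obs', 'hand_in', 'read_camera'] 0.025
[0.60827963 0.09427827] bar local [ 0.01629297 -0.04963384] knob [-0.08969465  0.09234106]
free end [ 0.63964305 -0.02740651] pre [ 0.64456657 -0.06750538] home [0.63909879 0.0073865 ]
```

Call:
drive_tool(
  increments=[
    {"claw": 0.0, "wz": -9.7},
    {"wz": -9.7},
    {"wz": -9.6},
    {},
    {},
    {},
  ],
)

```text
schema error: expected keys claw, dx, dy, dz, wx, wy, wz
```

Call:
drive_tool(
  increments=[
    {"claw": 0, "dx": 0, "dy": 0, "dz": 0, "wx": 0, "wy": 0, "wz": -9.7},
    {"claw": 0, "dx": 0, "dy": 0, "dz": 0, "wx": 0, "wy": 0, "wz": -9.7},
    {"claw": 0, "dx": 0, "dy": 0, "dz": 0, "wx": 0, "wy": 0, "wz": -9.6},
    {"claw": 0, "dx": 0, "dy": 0, "dz": 0, "wx": 0, "wy": 0, "wz": 0},
    {"claw": 0, "dx": 0, "dy": 0, "dz": 0, "wx": 0, "wy": 0, "wz": 0},
  ],
)

```text
t: 0.72
eef_pos: [0.2534, 0.6255, 0.256]
tool_rot: [-0.0, -0.059, 0.998, -0.0]
contact_force: [-0.7, 0.5, 0.6]
gripper_width: -0.001
grasp_force: 0.0
```

Call:
drive_tool(
  increments=[
    {"claw": 0, "dx": -0.0217, "dy": -0.0525, "dz": 0, "wx": 0, "wy": 0, "wz": 0},
    {"claw": 0, "dx": -0.0217, "dy": -0.0525, "dz": 0, "wx": 0, "wy": 0, "wz": 0},
    {"claw": 0, "dx": -0.0217, "dy": -0.0525, "dz": 0, "wx": 0, "wy": 0, "wz": 0},
    {"claw": 0, "dx": -0.0217, "dy": -0.0525, "dz": 0, "wx": 0, "wy": 0, "wz": 0},
    {"claw": 0, "dx": -0.0217, "dy": -0.0525, "dz": 0, "wx": 0, "wy": 0, "wz": 0},
    {"claw": 0, "dx": -0.0217, "dy": -0.0525, "dz": 0, "wx": 0, "wy": 0, "wz": 0},
    {"claw": 0, "dx": -0.0217, "dy": -0.0525, "dz": 0, "wx": 0, "wy": 0, "wz": 0},
    {"claw": 0, "dx": -0.0217, "dy": -0.0525, "dz": 0, "wx": 0, "wy": 0, "wz": 0},
    {"claw": 0, "dx": -0.0217, "dy": -0.0525, "dz": 0, "wx": 0, "wy": 0, "wz": 0},
    {"claw": 0, "dx": -0.0217, "dy": -0.0525, "dz": 0, "wx": 0, "wy": 0, "wz": 0},
    {"claw": 0, "dx": -0.0217, "dy": -0.0525, "dz": 0, "wx": 0, "wy": 0, "wz": 0},
    {"claw": 0, "dx": -0.0217, "dy": -0.0525, "dz": 0, "wx": 0, "wy": 0, "wz": 0},
    {"claw": 0, "dx": -0.0217, "dy": -0.0525, "dz": 0, "wx": 0, "wy": 0, "wz": 0},
    {"claw": 0, "dx": -0.0217, "dy": -0.0525, "dz": 0, "wx": 0, "wy": 0, "wz": 0},
    {"claw": 0, "dx": 0, "dy": 0, "dz": 0, "wx": 0, "wy": 0, "wz": 0},
    {"claw": 0, "dx": 0, "dy": 0, "dz": 0, "wx": 0, "wy": 0, "wz": 0},
  ],
)

```text
t: 2.72
eef_pos: [0.6437, -0.0666, 0.256]
tool_rot: [-0.0, -0.06, 0.998, 0.0]
contact_force: [0.3, 0.7, 0.1]
gripper_width: -0.003
grasp_force: 0.0
```

Call:
drive_tool(
  increments=[
    {"claw": 0, "dx": 0, "dy": 0, "dz": 0.05, "wx": 0, "wy": 0, "wz": 0},
    {"claw": 0, "dx": 0, "dy": 0, "dz": 0.05, "wx": 0, "wy": 0, "wz": 0},
    {"claw": 0, "dx": 0, "dy": 0, "dz": 0.05, "wx": 0, "wy": 0, "wz": 0},
    {"claw": 0, "dx": 0, "dy": 0, "dz": 0.027, "wx": 0, "wy": 0, "wz": 0},
    {"claw": 0, "dx": 0, "dy": 0, "dz": 0, "wx": 0, "wy": 0, "wz": 0},
  ],
)

```text
t: 3.35
eef_pos: [0.6419, -0.0647, 0.0772]
tool_rot: [-0.002, -0.062, 0.998, 0.001]
contact_force: [0.8, 0.1, 0.2]
gripper_width: -0.004
grasp_force: 0.0
```

Run:
```python
from h import *
n="side";p,d=read_camera(n);np.save("pics/side1.npy",d)
cv2.imwrite("pics/side1.png",cv2.resize(p[200:440,240:500,::-1],None,fx=2.4,fy=2.4))
W=world(n,d);o=get_obs();print(o["eef_pos"])
# finger tip extents: points near TCP below z .1
k=(d>.1)&(np.hypot(W[...,0]-.644,W[...,1]+.067)<.05)&(W[...,2]>.045)&(W[...,2]<.085)
print(k.sum(),W[k].min(0),W[k].max(0))
```

```text
[ 0.64340455 -0.06533042  0.07917057]
191 [ 0.63188286 -0.08057936  0.05241176] [ 0.65524285 -0.05889932  0.08498168]
```

View pics/side1.png

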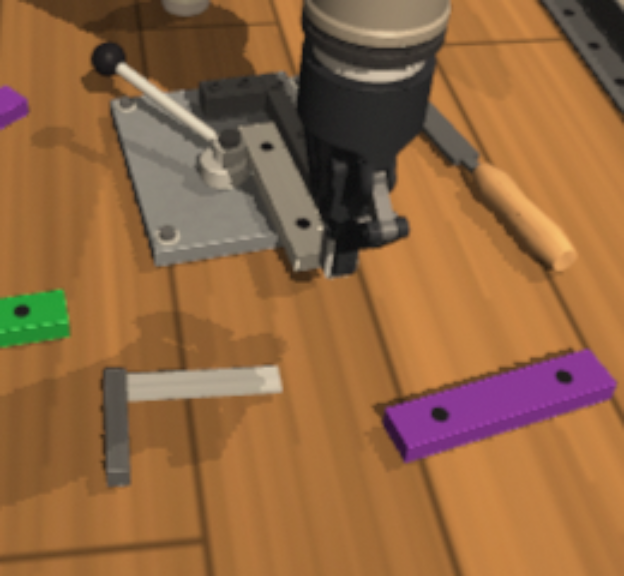

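The crop shows the shut fingertip at (340,270), about 20 mm behind the bar's free end at (305,265). The square and purple bar are well clear, so I lower the tip and push.

Call:
drive_tool(
  increments=[
    {"claw": 0, "dx": 0, "dy": 0, "dz": 0.02, "wx": 0, "wy": 0, "wz": 0},
    {"claw": 0, "dx": 0, "dy": 0, "dz": 0.02, "wx": 0, "wy": 0, "wz": 0},
    {"claw": 0, "dx": 0, "dy": 0, "dz": 0, "wx": 0, "wy": 0, "wz": 0},
    {"claw": 0, "dx": 0, "dy": 0.008, "dz": 0, "wx": 0, "wy": 0, "wz": 0},
    {"claw": 0, "dx": 0, "dy": 0.008, "dz": 0, "wx": 0, "wy": 0, "wz": 0},
    {"claw": 0, "dx": 0, "dy": 0.004, "dz": 0, "wx": 0, "wy": 0, "wz": 0},
    {"claw": 0, "dx": 0, "dy": 0.004, "dz": 0, "wx": 0, "wy": 0, "wz": 0},
    {"claw": 0, "dx": 0, "dy": 0.004, "dz": 0, "wx": 0, "wy": 0, "wz": 0},
    {"claw": 0, "dx": 0, "dy": 0.004, "dz": 0, "wx": 0, "wy": 0, "wz": 0},
    {"claw": 0, "dx": 0, "dy": 0.004, "dz": 0, "wx": 0, "wy": 0, "wz": 0},
    {"claw": 0, "dx": 0, "dy": 0.004, "dz": 0, "wx": 0, "wy": 0, "wz": 0},
  ],
)

```text
t: 4.78
eef_pos: [0.6393, -0.028, 0.0395]
tool_rot: [0.0, -0.06, 0.998, -0.0]
contact_force: [0.5, -5.0, 2.6]
gripper_width: 0.002
grasp_force: 2.2
```

Call:
drive_tool(
  increments=[
    {"claw": 0, "dx": 0, "dy": 0.004, "dz": 0, "wx": 0, "wy": 0, "wz": 0},
    {"claw": 0, "dx": 0, "dy": 0.004, "dz": 0, "wx": 0, "wy": 0, "wz": 0},
    {"claw": 0, "dx": 0, "dy": 0.004, "dz": 0, "wx": 0, "wy": 0, "wz": 0},
    {"claw": 0, "dx": 0, "dy": 0.003, "dz": 0, "wx": 0, "wy": 0, "wz": 0},
    {"claw": 0, "dx": 0, "dy": 0.0015, "dz": 0, "wx": 0, "wy": 0, "wz": 0},
    {"claw": 0, "dx": 0, "dy": 0.001, "dz": 0, "wx": 0, "wy": 0, "wz": 0},
  ],
)

```text
t: 5.52
eef_pos: [0.6371, -0.0102, 0.0395]
tool_rot: [0.0, -0.061, 0.998, -0.0]
contact_force: [1.0, -5.2, 3.3]
gripper_width: -0.0
grasp_force: 2.7
```

Call:
drive_tool(
  increments=[
    {"claw": 0, "dx": 0, "dy": 0.001, "dz": 0, "wx": 0, "wy": 0, "wz": 0},
    {"claw": 0, "dx": 0, "dy": 0.001, "dz": 0, "wx": 0, "wy": 0, "wz": 0},
    {"claw": 0, "dx": 0, "dy": 0.001, "dz": 0, "wx": 0, "wy": 0, "wz": 0},
  ],
)

```text
t: 5.9
eef_pos: [0.6367, -0.0074, 0.0395]
tool_rot: [0.0, -0.06, 0.998, -0.0]
contact_force: [1.1, -5.3, 2.6]
gripper_width: -0.002
grasp_force: 2.7
```

Call:
drive_tool(
  increments=[
    {"claw": 0, "dx": 0, "dy": 0.001, "dz": 0, "wx": 0, "wy": 0, "wz": 0},
    {"claw": 0, "dx": 0, "dy": 0.001, "dz": 0, "wx": 0, "wy": 0, "wz": 0},
  ],
)

```text
t: 6.15
eef_pos: [0.6366, -0.0063, 0.0395]
tool_rot: [0.0, -0.06, 0.998, -0.001]
contact_force: [1.3, -8.8, 2.5]
gripper_width: -0.001
grasp_force: 4.2
```

Call:
drive_tool(
  increments=[
    {"claw": 0, "dx": 0, "dy": 0.001, "dz": 0, "wx": 0, "wy": 0, "wz": 0},
    {"claw": 0, "dx": 0, "dy": 0.0005, "dz": 0, "wx": 0, "wy": 0, "wz": 0},
    {"claw": 0, "dx": 0, "dy": 0, "dz": 0, "wx": 0, "wy": 0, "wz": 0},
    {"claw": 0, "dx": 0, "dy": 0, "dz": 0, "wx": 0, "wy": 0, "wz": 0},
  ],
)

```text
t: 6.65
eef_pos: [0.6366, -0.0063, 0.0395]
tool_rot: [0.0, -0.06, 0.998, -0.001]
contact_force: [2.3, -10.0, 2.5]
gripper_width: 0.002
grasp_force: 4.9
```

Call:
drive_tool(
  increments=[
    {"claw": 0, "dx": 0, "dy": -0.015, "dz": 0, "wx": 0, "wy": 0, "wz": 0},
    {"claw": 0, "dx": 0, "dy": -0.02, "dz": 0, "wx": 0, "wy": 0, "wz": 0},
    {"claw": 0, "dx": 0, "dy": 0, "dz": -0.05, "wx": 0, "wy": 0, "wz": 0},
    {"claw": 0, "dx": 0, "dy": 0, "dz": -0.06, "wx": 0, "wy": 0, "wz": 0},
    {"claw": 0, "dx": 0, "dy": 0, "dz": -0.03, "wx": 0, "wy": 0, "wz": 0},
    {"claw": 0, "dx": 0, "dy": 0, "dz": 0, "wx": 0, "wy": 0, "wz": 0},
  ],
)

```text
t: 7.4
eef_pos: [0.642, -0.0389, 0.1822]
tool_rot: [0.003, -0.06, 0.998, 0.0]
contact_force: [-0.0, 0.6, -0.4]
gripper_width: -0.005
grasp_force: 0.0
```

Run:
```python
from h import *
n="side";d=np.load("pics/side0.npy");W=world(n,d)
s=W[160:206,300:335][d[160:206,300:335]>.1];s=s[s[:,2]>.03];s=s[s[:,1]<.45];print("bottle",np.median(s,0),s.min(0),s.max(0))
y=np.radians(7.0);R=np.array([[np.cos(y),-np.sin(y)],[np.sin(y),np.cos(y)]]);O=np.array([.6083,.0943])
p,d=read_camera(n);W=world(n,d);z=W[...,2];m=np.zeros(d.shape,bool);m[205:325,270:410]=1
cv2.imwrite("pics/side2.png",cv2.resize(p[130:370,220:480,::-1],None,fx=2.3,fy=2.3))
L=(W[...,:2]-O)@R
k=m&(d>.1)&(z>.027)&(z<.037)&(p.min(2)>140)&(L[...,0]>-.01)&(L[...,0]<.05)
k=cv2.morphologyEx(k.astype(np.uint8),cv2.MORPH_OPEN,np.ones((3,3)))>0
r=cv2.minAreaRect(L[k].astype(np.float32));print("bar",r)
k=m&(d>.1)&(z>.05)&(p.max(2)<60)&(L[...,0]<-.05);q=L[k].mean(0)-[-.016,-.01];print("knob",k.sum(),q,np.arctan2(q[1],q[0])-2.18)
for a in(.02,):
  for off in(.045,.035):
    t=2.18+a;l=np.array([-.016,-.01])+.095*np.array([np.cos(t),np.sin(t)])+off*np.array([np.sin(t),-np.cos(t)])
    print(off,l,O+R@l)
print(R.T@(np.array(get_obs()["eef_pos"][:2])-O),get_obs()["eef_pos"])
```

```text
bottle [0.58764787 0.3446762  0.07036703] [0.56616602 0.33376502 0.03004882] [0.6110375  0.36628412 0.11829558]
bar ((0.016204169020056725, -0.055912941694259644), (0.07148595154285431, 0.02978377416729927), 89.8144760131836)
knob 130 [-0.07890437  0.09788679] 0.06923231563508869
0.045 [-0.03552527  0.09328971] [0.56167038 0.1825649 ]
0.035 [-0.04361023  0.0874047 ] [0.55436288 0.17573845]
[ 0.01599874 -0.13590468] [ 0.6407421  -0.03864191  0.18007327]
```

View pics/side2.png

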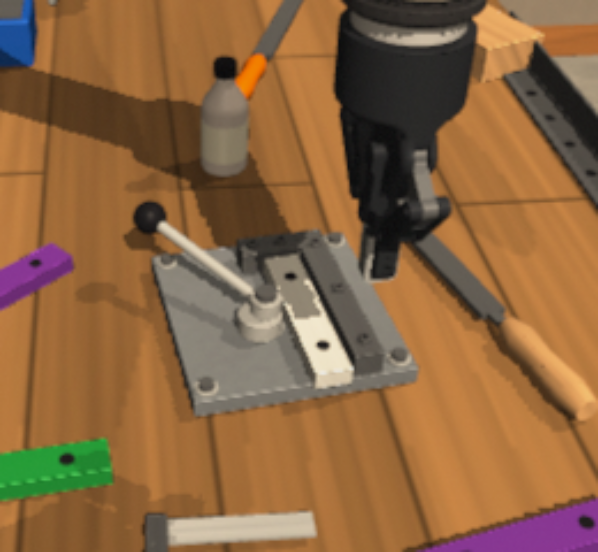

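The crop shows the bar up against the end stop (285,250), its free end at (325,380), and the lever still open with the knob at (150,217). Next I go behind the lever arm.

Call:
drive_tool(
  increments=[
    {"claw": 0, "dx": 0.0109, "dy": 0.044, "dz": 0, "wx": 0, "wy": 0, "wz": 0},
    {"claw": 0, "dx": 0.0109, "dy": 0.044, "dz": 0, "wx": 0, "wy": 0, "wz": 0},
    {"claw": 0, "dx": 0.0109, "dy": 0.044, "dz": 0, "wx": 0, "wy": 0, "wz": 0},
    {"claw": 0, "dx": 0.0109, "dy": 0.044, "dz": 0, "wx": 0, "wy": 0, "wz": 0},
    {"claw": 0, "dx": 0.0109, "dy": 0.044, "dz": 0, "wx": 0, "wy": 0, "wz": 0},
    {"claw": 0, "dx": 0, "dy": 0, "dz": 0, "wx": 0, "wy": 0, "wz": 0},
    {"claw": 0, "dx": 0, "dy": 0, "dz": 0.04, "wx": 0, "wy": 0, "wz": 0},
    {"claw": 0, "dx": 0, "dy": 0, "dz": 0.04, "wx": 0, "wy": 0, "wz": 0},
    {"claw": 0, "dx": 0, "dy": 0, "dz": 0.033, "wx": 0, "wy": 0, "wz": 0},
    {"claw": 0, "dx": 0, "dy": 0, "dz": 0, "wx": 0, "wy": 0, "wz": 0},
    {"claw": 0, "dx": 0, "dy": 0, "dz": 0, "wx": 0, "wy": 0, "wz": 0},
  ],
)

```text
t: 8.82
eef_pos: [0.5602, 0.1727, 0.0667]
tool_rot: [0.0, -0.06, 0.998, -0.0]
contact_force: [0.8, -0.6, 0.3]
gripper_width: 0.002
grasp_force: 0.0
```

Call:
drive_tool(
  increments=[
    {"claw": 0, "dx": 0.007, "dy": -0.0052, "dz": 0, "wx": 0, "wy": 0, "wz": 0},
    {"claw": 0, "dx": 0.007, "dy": -0.0052, "dz": 0, "wx": 0, "wy": 0, "wz": 0},
    {"claw": 0, "dx": 0.007, "dy": -0.0048, "dz": 0, "wx": 0, "wy": 0, "wz": 0},
    {"claw": 0, "dx": 0.007, "dy": -0.0048, "dz": 0, "wx": 0, "wy": 0, "wz": 0},
    {"claw": 0, "dx": 0.007, "dy": -0.0048, "dz": 0, "wx": 0, "wy": 0, "wz": 0},
    {"claw": 0, "dx": 0.007, "dy": -0.0048, "dz": 0, "wx": 0, "wy": 0, "wz": 0},
    {"claw": 0, "dx": 0.0054, "dy": -0.0074, "dz": 0, "wx": 0, "wy": 0, "wz": 0},
    {"claw": 0, "dx": 0.0054, "dy": -0.0074, "dz": 0, "wx": 0, "wy": 0, "wz": 0},
    {"claw": 0, "dx": 0.0054, "dy": -0.0074, "dz": 0, "wx": 0, "wy": 0, "wz": 0},
    {"claw": 0, "dx": 0.0029, "dy": -0.009, "dz": 0, "wx": 0, "wy": 0, "wz": 0},
    {"claw": 0, "dx": 0.0029, "dy": -0.009, "dz": 0, "wx": 0, "wy": 0, "wz": 0},
    {"claw": 0, "dx": 0.0029, "dy": -0.009, "dz": 0, "wx": 0, "wy": 0, "wz": 0},
    {"claw": 0, "dx": 0.0004, "dy": -0.0083, "dz": 0, "wx": 0, "wy": 0, "wz": 0},
    {"claw": 0, "dx": 0.0004, "dy": -0.0083, "dz": 0, "wx": 0, "wy": 0, "wz": 0},
    {"claw": 0, "dx": 0, "dy": 0, "dz": 0, "wx": 0, "wy": 0, "wz": 0},
  ],
)

```text
t: 10.7
eef_pos: [0.5039, 0.0694, 0.0662]
tool_rot: [-0.0, -0.06, 0.998, -0.0]
contact_force: [-0.3, 0.2, -1.0]
gripper_width: -0.004
grasp_force: 0.0
```

Run:
```python
from h import *
p,d=read_camera("scene");cv2.imwrite("pics/scene3.png",cv2.resize(p[140:340,220:440,::-1],None,fx=2.6,fy=2.6))
y=np.radians(7.0);R=np.array([[np.cos(y),-np.sin(y)],[np.sin(y),np.cos(y)]])
o=get_obs();print(R.T@(np.array(o["eef_pos"][:2])-[.6083,.0943]),o["contact_force"])
```

```text
[-0.10677246 -0.0115421 ] [ 0.25528893 -0.06172038 -0.20364321]
```

View pics/scene3.png

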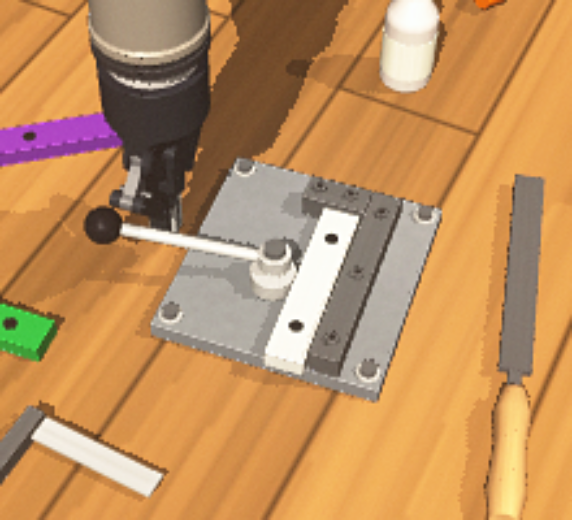

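The crop shows the arm has swung with the fingertip: knob at (103,225), finger at (175,215), bar still against the stop. Continuing.

Call:
drive_tool(
  increments=[
    {"claw": 0, "dx": -0.0003, "dy": -0.0042, "dz": 0, "wx": 0, "wy": 0, "wz": 0},
    {"claw": 0, "dx": -0.0003, "dy": -0.0042, "dz": 0, "wx": 0, "wy": 0, "wz": 0},
    {"claw": 0, "dx": -0.0008, "dy": -0.0043, "dz": 0, "wx": 0, "wy": 0, "wz": 0},
    {"claw": 0, "dx": -0.0009, "dy": -0.0043, "dz": 0, "wx": 0, "wy": 0, "wz": 0},
    {"claw": 0, "dx": -0.0009, "dy": -0.0043, "dz": 0, "wx": 0, "wy": 0, "wz": 0},
    {"claw": 0, "dx": -0.0009, "dy": -0.0043, "dz": 0, "wx": 0, "wy": 0, "wz": 0},
    {"claw": 0, "dx": 0, "dy": 0, "dz": 0, "wx": 0, "wy": 0, "wz": 0},
  ],
)

```text
t: 11.62
eef_pos: [0.5112, 0.0455, 0.0663]
tool_rot: [-0.0, -0.061, 0.998, 0.0]
contact_force: [0.5, 2.9, -0.6]
gripper_width: -0.005
grasp_force: 1.3
```

Call:
drive_tool(
  increments=[
    {"claw": 0, "dx": -0.0013, "dy": -0.003, "dz": 0, "wx": 0, "wy": 0, "wz": 0},
    {"claw": 0, "dx": -0.0013, "dy": -0.003, "dz": 0, "wx": 0, "wy": 0, "wz": 0},
    {"claw": 0, "dx": 0, "dy": 0, "dz": 0, "wx": 0, "wy": 0, "wz": 0},
  ],
)

```text
t: 12.0
eef_pos: [0.5143, 0.0408, 0.0662]
tool_rot: [-0.0, -0.061, 0.998, 0.0]
contact_force: [0.9, 6.0, -0.2]
gripper_width: 0.001
grasp_force: 2.4
```

Call:
drive_tool(
  increments=[
    {"claw": 0, "dx": -0.0022, "dy": -0.002, "dz": 0, "wx": 0, "wy": 0, "wz": 0},
    {"claw": 0, "dx": -0.0022, "dy": -0.002, "dz": 0, "wx": 0, "wy": 0, "wz": 0},
    {"claw": 0, "dx": 0, "dy": 0, "dz": 0, "wx": 0, "wy": 0, "wz": 0},
  ],
)

```text
t: 12.38
eef_pos: [0.5174, 0.0375, 0.0659]
tool_rot: [-0.002, -0.061, 0.998, 0.001]
contact_force: [-4.3, 6.0, 2.9]
gripper_width: -0.003
grasp_force: 4.0
```

Call:
drive_tool(
  increments=[
    {"claw": 0, "dx": -0.0022, "dy": -0.002, "dz": 0, "wx": 0, "wy": 0, "wz": 0},
    {"claw": 0, "dx": -0.0022, "dy": -0.002, "dz": 0, "wx": 0, "wy": 0, "wz": 0},
    {"claw": 0, "dx": 0, "dy": 0, "dz": 0, "wx": 0, "wy": 0, "wz": 0},
  ],
)

```text
t: 12.75
eef_pos: [0.5206, 0.0343, 0.0657]
tool_rot: [-0.004, -0.061, 0.998, 0.001]
contact_force: [-8.2, 8.0, 6.6]
gripper_width: -0.006
grasp_force: 5.9
```

Call:
drive_tool(
  increments=[
    {"claw": 0, "dx": -0.0022, "dy": -0.002, "dz": 0, "wx": 0, "wy": 0, "wz": 0},
    {"claw": 0, "dx": -0.0022, "dy": -0.002, "dz": 0, "wx": 0, "wy": 0, "wz": 0},
    {"claw": 0, "dx": 0, "dy": 0, "dz": 0, "wx": 0, "wy": 0, "wz": 0},
  ],
)

```text
t: 13.12
eef_pos: [0.5234, 0.0316, 0.0654]
tool_rot: [-0.006, -0.061, 0.998, 0.001]
contact_force: [-14.3, 10.6, 12.1]
gripper_width: 0.001
grasp_force: 8.8
```

Call:
drive_tool(
  increments=[
    {"claw": 0, "dx": -0.0022, "dy": -0.002, "dz": 0, "wx": 0, "wy": 0, "wz": 0},
    {"claw": 0, "dx": -0.0022, "dy": -0.002, "dz": 0, "wx": 0, "wy": 0, "wz": 0},
    {"claw": 0, "dx": 0, "dy": 0, "dz": 0, "wx": 0, "wy": 0, "wz": 0},
  ],
)

```text
t: 13.5
eef_pos: [0.5267, 0.0287, 0.0653]
tool_rot: [-0.007, -0.062, 0.998, 0.002]
contact_force: [-17.9, 12.4, 15.5]
gripper_width: 0.005
grasp_force: 10.9
```

Run:
```python
from h import *
for n,b in(("scene",(140,340,220,440)),("side",(190,330,220,420))):
    p,d=read_camera(n);W=world(n,d);c=cv2.resize(p[b[0]:b[1],b[2]:b[3],::-1],(400,400*(b[1]-b[0])//(b[3]-b[2])));cv2.imwrite(f"pics/{n}4.png",c)
    y=np.radians(7.0);R=np.array([[np.cos(y),-np.sin(y)],[np.sin(y),np.cos(y)]]);L=(W[...,:2]-[.6083,.0943])@R;z=W[...,2]
    k=(d>.1)&(z>.027)&(z<.037)&(p.min(2)>140)&(L[...,0]>-.005)&(L[...,0]<.05)&(abs(L[...,1])<.13)
    k=cv2.morphologyEx(k.astype(np.uint8),cv2.MORPH_OPEN,np.ones((3,3)))>0;print(n,cv2.minAreaRect(L[k].astype(np.float32)))
a,b=[cv2.imread(f"pics/{n}4.png") for n in("scene","side")]
h=max(a.shape[0],b.shape[0]);cv2.imwrite("pics/both4.png",np.hstack([cv2.copyMakeBorder(i,0,h-i.shape[0],0,0,0) for i in(a,b)]))
```

```text
scene ((0.01482628658413887, -0.011966191232204437), (0.039546288549900055, 0.15479937195777893), 0.3409343957901001)
side ((0.014690622687339783, -0.015129730105400085), (0.03863539919257164, 0.1522422879934311), 0.322642982006073)
```

View pics/both4.png

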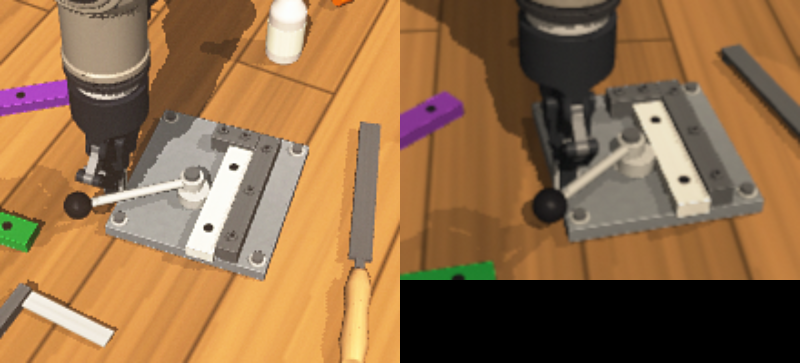

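The bar is now against the fence and stop (no gap in either view) and the lever is at the near right. A little more pressure to tighten it.

Call:
drive_tool(
  increments=[
    {"claw": 0, "dx": -0.0022, "dy": -0.0016, "dz": 0, "wx": 0, "wy": 0, "wz": 0},
    {"claw": 0, "dx": -0.0022, "dy": -0.0016, "dz": 0, "wx": 0, "wy": 0, "wz": 0},
    {"claw": 0, "dx": 0, "dy": 0, "dz": 0, "wx": 0, "wy": 0, "wz": 0},
  ],
)

```text
t: 13.98
eef_pos: [0.5294, 0.0267, 0.0644]
tool_rot: [-0.009, -0.062, 0.998, 0.002]
contact_force: [-20.7, 13.3, 14.2]
gripper_width: -0.003
grasp_force: 12.7
```

Call:
drive_tool(
  increments=[
    {"claw": 0, "dx": -0.002, "dy": -0.0015, "dz": 0, "wx": 0, "wy": 0, "wz": 0},
    {"claw": 0, "dx": -0.002, "dy": -0.0015, "dz": 0, "wx": 0, "wy": 0, "wz": 0},
    {"claw": 0, "dx": 0, "dy": 0, "dz": 0, "wx": 0, "wy": 0, "wz": 0},
  ],
)

```text
t: 14.35
eef_pos: [0.5321, 0.0246, 0.0643]
tool_rot: [-0.011, -0.062, 0.998, 0.002]
contact_force: [-25.5, 13.5, 18.2]
gripper_width: -0.001
grasp_force: 14.8
```

Call:
drive_tool(
  increments=[
    {"claw": 0, "dx": 0.004, "dy": 0.003, "dz": 0, "wx": 0, "wy": 0, "wz": 0},
    {"claw": 0, "dx": 0.008, "dy": 0.007, "dz": 0, "wx": 0, "wy": 0, "wz": 0},
    {"claw": 0, "dx": 0.015, "dy": 0.013, "dz": 0, "wx": 0, "wy": 0, "wz": 0},
    {"claw": 0, "dx": 0.015, "dy": 0.015, "dz": 0, "wx": 0, "wy": 0, "wz": 0},
    {"claw": 0, "dx": 0, "dy": 0, "dz": 0, "wx": 0, "wy": 0, "wz": 0},
    {"claw": 0, "dx": 0, "dy": 0, "dz": -0.05, "wx": 0, "wy": 0, "wz": 0},
    {"claw": 0, "dx": 0, "dy": 0.02, "dz": -0.05, "wx": 0, "wy": 0, "wz": 0},
    {"claw": 0, "dx": 0, "dy": 0.04, "dz": -0.03, "wx": 0, "wy": 0, "wz": 0},
    {"claw": 0, "dx": 0, "dy": 0, "dz": 0, "wx": 0, "wy": 0, "wz": 0},
    {"claw": 0, "dx": 0, "dy": 0, "dz": 0, "wx": 0, "wy": 0, "wz": 0},
  ],
)

```text
t: 15.6
eef_pos: [0.4894, 0.1126, 0.196]
tool_rot: [-0.0, -0.061, 0.998, -0.0]
contact_force: [0.8, -0.2, 0.1]
gripper_width: 0.001
grasp_force: 0.0
```

Run:
```python
from h import *
p,d=read_camera("side");W=world("side",d);z=W[...,2]
y=np.radians(7.0);R=np.array([[np.cos(y),-np.sin(y)],[np.sin(y),np.cos(y)]]);L=(W[...,:2]-[.6083,.0943])@R
k=(d>.1)&(z>.027)&(z<.037)&(p.min(2)>140)&(L[...,0]>.003)&(L[...,0]<.05)&(abs(L[...,1])<.13)
k=cv2.morphologyEx(k.astype(np.uint8),cv2.MORPH_OPEN,np.ones((3,3)))>0;print(cv2.minAreaRect(L[k].astype(np.float32)),np.median(z[k]))
k=(d>.1)&(z>.05)&(z<.085)&(p.max(2)<60)&(np.hypot(L[...,0]+.016,L[...,1]+.01)<.15)&(L[...,0]<-.07);q=L[k].mean(0)-[-.016,-.01];print("lever",k.sum(),q,np.arctan2(q[1],q[0])%6.2832-2.18)
cv2.imwrite("pics/side5.png",cv2.resize(p[150:350,220:430,::-1],None,fx=2.5,fy=2.5));print(get_obs()["eef_pos"])
```

```text
((0.018581602722406387, -0.015223175287246704), (0.15581852197647095, 0.030808014795184135), 89.7846908569336) 0.032750726632010015
lever 227 [-0.09137345 -0.10216747] 1.8027190157974506
[0.48908909 0.11201593 0.19554531]
```

View pics/side5.png

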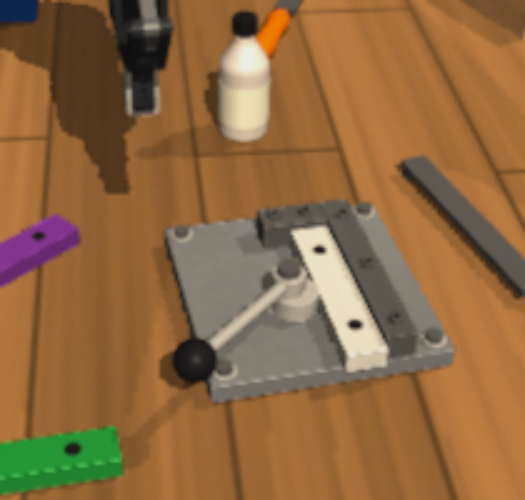

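The final view shows the lever staying round with its knob at (195,360), the bar tight against fence and stop, and the gripper clear at (143,100). Handing in.

```bash
python3 -c "
from station import *
print(hand_in())"
```

```text
the job is handed in; nothing more can be done
None
```

I pushed the bar home against the end stop and swung the clamp lever round to about 1.8 rad with a final push of about 29 N. The arm then moved clear and I handed the job in at about 16 s; no verdict came back, and I judged the bar's seating from the camera views and could not measure the cam's force on it directly.

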